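Weigh a basket of rolls on the sprung hook of the bakery scale

TASK

Pick up the wire basket of rolls by its red grip and hang it by its handle bar on the sprung hook of the counter scale: lower it gently until the scale carries its whole weight before you let go, so that the hook is not jolted by a drop or a spring back, nor forced down. Let go, wait until the hook has settled, then press the green record button once and back away, leaving the basket hanging still. Keep the basket upright and leave the other things on the counter alone.

Things in the scene. Friction and masses are not known exactly. Their poses are not given: they have to be found in the camera images.
- basket: Round steel wire basket with bread rolls, 110 mm across, 62 mm high at the rim (rolls to about 68 mm). Its mass is unknown, 0.3 to 0.9 kg, centred on its axis. A stiff steel bail (round bar 8 mm thick) stands over it along the basket's y axis: uprights at y = +-53 mm, a straight level top bar from y = -35 to +35 mm with its centre line 155 mm up. Origin: centre of the underside; z up.
- basket_bar (a point): Middle of the bail's top bar, on its centre line, 155 mm above the basket's underside; the hook goes under the bar here. y runs along the bar. The 8 mm bar has about 80 mm of free space beneath it.
- basket_grip (a point): Centre of the useful part of the red grip, 30 mm above the bar's centre line: an upright block on top of the bar's middle, 16 mm (x) by 24 mm (y) by 46 mm (z), spanning from 4 mm to 50 mm above the bar's centre line. Taken from above across its 24 mm (fingers closing along the basket's y), the fingers stay clear of the hook.
- scale: White counter scale, fixed. Origin: underside of the foot, in the hook's plane, 50 mm to the +y side of the column's centre line; -x is the way the hook points, z up. Column x -13 to +37, y -63 to -37 mm, 324 mm tall. Foot plates up to 14 mm thick, also under the hook. On the +y side, centred at (-110, +140) mm, a white 70 x 70 mm console, 58 mm tall, carries the button.
- hook (a joint): Dip of the sprung hook in m: 0 = unloaded, grows downward, bottom stop at 0.105. The spring takes 110 N per metre, so the basket dips it by 27 to 80 mm; lightly damped: let go out of balance, it bounces for a second or two. Delicate: a hook moving faster than about 60 mm/s, from lowering too fast or letting go more than about half a newton out of balance, is jolted.
- hook_seat (a point): Where the middle of the basket's bar lies when seated in the hook's hollow; moves with the hook; unloaded 278 mm above the counter and 140 mm from the scale's origin along -x. Axes: the scale's. The hook is an 8 mm blue bar along the scale's x; its hollow is flat for 20 mm, then rises outward to a lip and inward to an arm (top 14 mm above the seat, 28 to 60 mm away) bent to the column at -y.
- hook_lip (a point): Top end of the hook's upturned lip, 30 mm from the seat in the scale's -x direction and 26 mm above the seat; bring the bail in from beyond this lip, with the bar above the lip and the rolls below the hook so that the hook passes under the bar, until the bar is over the hollow, lying across the hook (along the scale's y); then lower it.
- record (a joint): Travel of the green record button in m: 0 = out, 0.006 = fully pressed; about 4 N presses it home and it springs back. It counts as pressed beyond 0.004.
- record_top (a point): Centre of the top face of the green round button, 28 mm across, on the scale's console; pressed straight down.
- jam_jar: Bystander: amber jar with a red cap, 68 mm across, 90 mm tall. Origin: centre of the underside.
- pie_tin: Bystander: small pie in an aluminium tin, 92 mm across, 37 mm tall. Origin: centre of the underside.
- cocoa_can: Bystander: can with a brown label, 68 mm across, 100 mm tall. Origin: centre of the underside.
Not all that is in view belongs to the job. Leave any blue look-alike of the basket alone.

How it is judged:
On the way, in this order (a step that is already met when the one before it is completed fails the run):
1. the basket is lifted clear of the counter (height (world z) of basket above 0.04 m), for 0.2 s.
2. the basket hangs on the hook, let go, and the hook and basket have settled (distance between basket_bar and hook_seat below 0.02 m and value of joint hook above 0.008 m and height (world z) of basket above 0.02 m and angle between basket's own z axis and vertical below 0.3 rad and contact force between the fingers and basket below 0.05 N and contact force between scale and basket above 2 N and velocity of joint hook between -0.01 and 0.01 m/s and linear speed of basket below 0.03 m/s), for 0.4 s.
3. the record button is pressed (value of joint record above 0.004 m), for 0.02 s.
At the end, for the whole second after the job is handed in: The basket hangs on the hook by its bar (middle of the bar within 20 mm of the seat, hook dipped more than 8 mm), released, upright within 0.3 rad, basket slower than 30 mm/s and hook slower than 10 mm/s; the button has been pressed and is out again (all of step 2 and value of joint record below 0.0015 m); the robot touches nothing.
It fails at once if the hook drops or springs faster than 60 mm/s (basket dropped, or let go before the scale carried just its weight) (velocity of joint hook above 0.06 m/s or velocity of joint hook below -0.06 m/s).
It fails at once if the hook is forced: dip over 95 mm, or more than 15 N between basket and scale (value of joint hook above 0.095 m or contact force between basket and scale above 15 N).
It fails at once if the button is pressed while the basket is not hanging freely or the hook has not settled (value of joint record above 0.004 m and not ((distance between basket_bar and hook_seat below 0.02 m and value of joint hook above 0.008 m and height (world z) of basket above 0.02 m and angle between basket's own z axis and vertical below 0.3 rad and contact force between the fingers and basket below 0.05 N and contact force between scale and basket above 2 N) and velocity of joint hook between -0.01 and 0.01 m/s)).
It fails at once if the basket tips more than 0.5 rad (angle between basket's own z axis and vertical above 0.5 rad).
It fails at once if the jam jar, pie tin or cocoa can is moved more than 20 mm (distance of any of jam_jar, pie_tin, cocoa_can from where it was at the start of the episode above 0.02 m).
It also fails if it takes over 69 s, if anything falls off the work surface, if the arm or the gripper's body presses on something with over 40 N, if the wrist force passes 120 N, or if a joint passes its speed limit or range.

ROBOT

A 6-joint arm with a two-finger parallel gripper is mounted at the origin on the work surface. World frame = base frame: x ahead of the robot, y to its left, z up, the work surface at z = 0. Lengths are in m, angles in rad, forces in N, time in s.
With the tool pointing down it reaches from about 0.35 to 0.775 m from the base axis. Payload 7.3 kg.
Tool frame: the origin (TCP) lies at the very end of the fingers, on their centre line; the grasp point (between the pads) lies grasp_offset behind it (grasp_offset is the distance from the TCP to the grasp point, in m); z points along the fingers, y is the direction in which the jaws open and shut (so a half turn about z gives the same grasp; the last joint's range is limited). The gripper opens to 92 mm and grips with 3 to 60 N. Pads are 19 mm wide; open, the fingers measure 130 mm over their backs; the gripper's body (75 mm by 190 mm) begins 47 mm behind the grasp point.
Start: joints at [0.961, 0.342, 1.524, -0, 1.275, -0.146], TCP at [0.235, 0.47, 0.227] pointing down, gripper open.
Joint ranges: [-2.53, 2.53], [-0.77, 2.02], [0.04, 2.7], [-1, 4.14], [0.28, 2.66], [-3.11, 3.11]. Speed limits (rad/s): [2.57, 2.57, 3.14, 3.14, 3.14, 3.14].

INTERFACE

Orientations are given as a unit quaternion [x, y, z, w].
In Python, from station import * gives the robot as it stands.
- The arm moves only by the tool send_rows, never from a script. Its argument "plan" is a list of rows, each an object with "dp": the shift along the tool's x, y, z in cm, a list of three; "angular": the turn, a rotation vector about the tool's x, y, z in degrees, a list of three. A call has 1 to 20 rows; each row shifts and turns the commanded pose from where the row before left it, along the tool's axes as they then stand; what a row does not reach is not made up. A row lasts 1/12 s, in which the tool goes at most 41.7 mm and 7.16 degrees, less where a joint would pass 70% of its speed; a pose out of reach is approached as far as the arm can. A call is refused whole if a number of a shift passes 4.17 or a number of a turn 7.16, either way. A call with a gripper value outside its range is refused whole. "grip" is the finger opening in cm, from 0 to 9.18, set as the call begins (left out, the last holds). The fingers move at their own pace and stop on an object; "grip_force" is the grip in N (left out, the last holds). Time passes only in rows, so rows that do not move let the fingers close. It gives the time, the measured TCP pose, the force and the opening at its end, in the units of the state.
- get_state(): the state, without advancing time (a new reading comes with each control period).
- snapshot(name): name is "side" or "top" or "wrist"; returns the picture (400x640x3 uint8, blue, green, red); there is no depth.
- camera_model(name): a dict with "fov_y" (degrees; the focal length in pixels is half the picture's height over the tangent of half this angle, whatever the lens; pixels are square), "cx", "cy" (the principal point, pixels), "position" and "rotation" of the camera in the world; the wrist camera has in their place "hand_eye" (4x4, takes a point from camera to tool coordinates, whose origin is the TCP and whose axes are the flange's). Camera axes: x right, y down, z forward; pixel columns grow to the right and rows downward; lengths in m; the calibration is good to about 2 mm. A picture is of the moment at which its call begins: read the wrist's pose just before it. camera_model takes no time and is no camera call.
- hand_in(): hands the job in, once; it reports no verdict.
The state is a dict: "clock": time; "joints": joint angles; "qvel": joint speeds; "joint_torque": joint torques, N m; "position": TCP position; "tcp_rot": TCP orientation; "contact_force": force on the tool from outside, world axes, zero at the start; "ft_torque": the same for the moment, N m; "opening": finger opening in m.
Only numpy, scipy, OpenCV 4.12 (cv2) and the standard library are available. Lean on these libraries where they do the work, as an engineer would, in place of code of your own. Each camera call takes 0.05 s, during which the arm holds its last target. There are 200 camera calls.

## Working session

There is one attempt and no reset: what is moved stays moved. The work goes in short steps, Python scripts to look and compute and a tool call to move; the robot and the scene stay as the last step left them, time stands still between calls to the robot, and variables do not carry over. Pictures are saved under pics/ and viewed, about 8 in all and at most 12, crops included, and the job is handed in when it is done.

Besides the shell and the picture viewer there is one more tool, called as name(argument=value, ...), one argument or row to a line, values as JSON. send_rows: Moves the arm, as the interface text tells. Its arguments: {"type":"object","properties":{"plan":{"type":"array"},"grip":{"type":"number"},"grip_force":{"type":"number"}},"required":["plan"]}

```bash
mkdir -p pics; ls; python3 - <<'E'
from station import *
import cv2,numpy as np
for n in("side","top"):
    cv2.imwrite(f"pics/{n}0.png",snapshot(n)); print(n,camera_model(n))
print(camera_model("wrist")); print(get_state())
E
```

```text
pics
side {'fov_y': 50.4736699679192, 'cx': 317.55313146131914, 'cy': 199.0218487712025, 'position': array([-0.15522485, -0.84908457,  0.86900774]), 'rotation': array([ 0.80252828, -0.33304813,  0.19508887, -0.45493697])}
top {'fov_y': 48.918778515396454, 'cx': 325.1604909265196, 'cy': 202.7930090767013, 'position': array([ 0.46359602, -0.07669845,  1.24752975]), 'rotation': array([ 0.70649509, -0.70238955,  0.05773079, -0.06465883])}
{'fov_y': 67.79614706782054, 'cx': 318.1913581299363, 'cy': 197.88149886760868, 'hand_eye': array([[-3.20758697e-04, -9.51771026e-01, -3.06809080e-01,
         8.23293132e-02],
       [ 9.99999835e-01, -1.58833077e-04, -5.52740887e-04,
         9.74317566e-05],
       [ 4.77351331e-04, -3.06809207e-01,  9.51770919e-01,
        -1.58506195e-01],
       [ 0.00000000e+00,  0.00000000e+00,  0.00000000e+00,
         1.00000000e+00]])}
{'clock': 0.1, 'joints': array([ 9.61010472e-01,  3.42633972e-01,  1.52492443e+00, -1.56331032e-06,
        1.27541333e+00, -1.45975639e-01]), 'qvel': array([-2.38479528e-05, -1.99118203e-04, -1.11942876e-03,  7.69965324e-04,
       -7.90736191e-04,  3.96642550e-04]), 'joint_torque': array([ 1.62919729e-03, -4.32005239e+01, -2.44695300e+01,  7.17996061e-02,
        5.25537122e-02, -6.09946278e-05]), 'position': array([0.23461889, 0.46924568, 0.22612334]), 'tcp_rot': array([ 2.29831772e-01,  9.73230128e-01, -6.41169881e-04, -2.53712769e-04]), 'contact_force': array([-0.55283398,  0.16475977,  0.70478673]), 'ft_torque': array([-0.02178525,  0.01749646,  0.04199399]), 'opening': 0.09184052112653603}
```

View pics/side0.png

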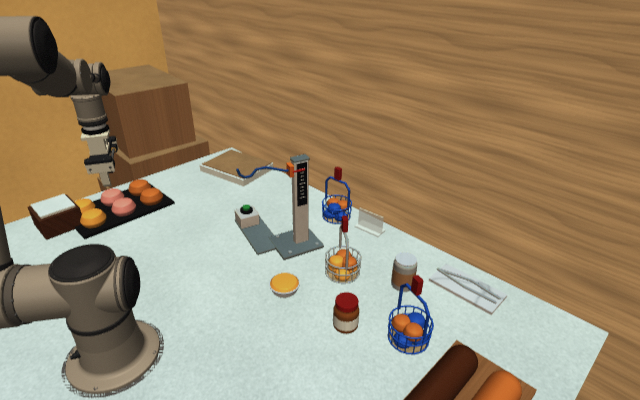

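View pics/top0.png

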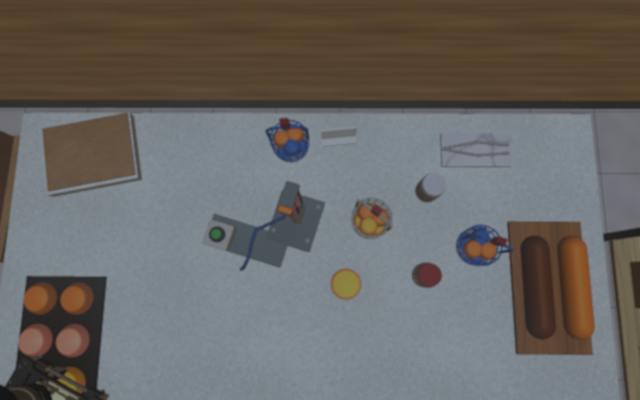

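The side and top views show one steel basket at side (343,262) / top (372,217). There are also two blue look-alikes, at side (336,205) and (410,325). The steel wire one fits the description. The scale hook lip is at about top (243,268) and the button at (217,234). Next is one enlarged crop to confirm.

```bash
python3 - <<'E'
import cv2,numpy as np
t=cv2.imread("pics/top0.png")[170:300,190:410]; s=cv2.imread("pics/side0.png")[145:305,225:375]
t=cv2.resize(t,None,fx=3.6,fy=3.6,interpolation=2)  # 792x468
cv2.imwrite("pics/tc.png",t)
cv2.imwrite("pics/sc.png",cv2.resize(s,None,fx=3.75,fy=3.75,interpolation=2))
E
```

```text
(no output)
```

View pics/tc.png

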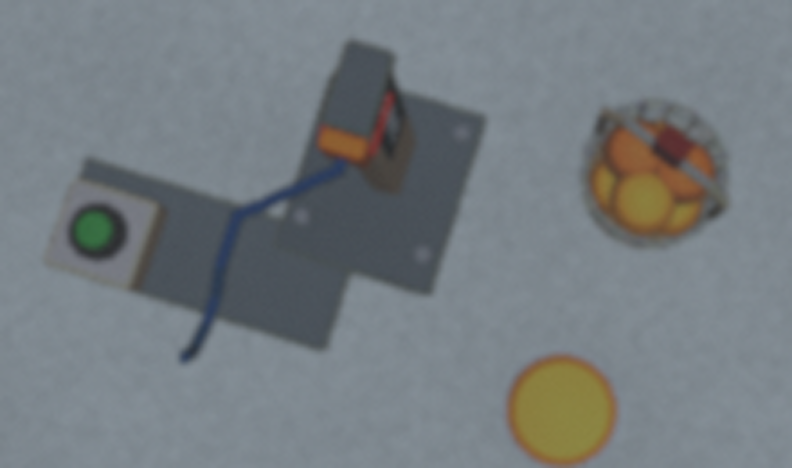

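View pics/sc.png

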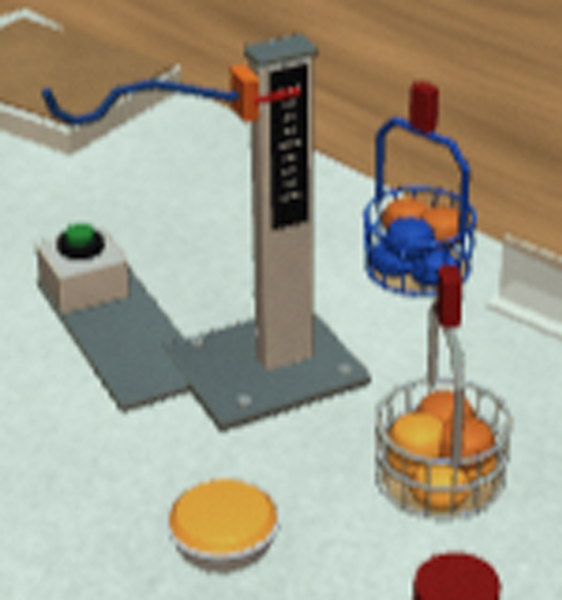

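The crops confirm the steel basket with the red grip: top crop (670,147), side crop (450,296). The lip is at top crop (187,356) and side crop (47,92). The button is at top crop (95,231) and side crop (80,230).

```bash
cat > h.py <<'E'
from station import *
import numpy as np, cv2
from scipy.spatial.transform import Rotation as R
def ray(n,uv):
    c=camera_model(n); f=200/np.tan(np.radians(c['fov_y']/2))
    d=np.array([(uv[0]-c['cx'])/f,(uv[1]-c['cy'])/f,1.])
    if n=='wrist':
        s=get_state(); H=c['hand_eye']; T=R.from_quat(s['tcp_rot'])
        return s['position']+T.apply(H[:3,3]), T.apply(H[:3,:3]@d)
    r=np.array(c['rotation']); M=R.from_quat(r) if r.size==4 else R.from_matrix(r)
    return np.array(c['position']),M.apply(d)
def atz(n,uv,z):
    p,d=ray(n,uv); return p+d*(z-p[2])/d[2]
def tri(a,b):
    (p,d),(q,e)=a,b; d=d/np.linalg.norm(d);e=e/np.linalg.norm(e)
    A=np.stack([d,-e],1); s=np.linalg.lstsq(A,q-p,rcond=None)[0]
    x,y=p+d*s[0],q+e*s[1]; return (x+y)/2,np.linalg.norm(x-y)
E
python3 - <<'E'
from h import *
np.set_printoptions(precision=4,suppress=True)
T=lambda u,v:(u/3.6+190,v/3.6+170); S=lambda u,v:(u/3.75+225,v/3.75+145)
for k,a,b in [("grip",T(670,147),S(450,296)),("lip",T(187,356),S(47,92)),("btn",T(95,231),S(80,230))]:
    print(k,*tri(ray("top",a),ray("side",b)))
print("grip@.2",atz("top",T(675,143),.205)); print("bail corners",atz("top",T(605,112),.12),atz("top",T(720,207),.12))
print("basket rim ctr",atz("top",T(655,173),.05)); print("lip@.304",atz("top",T(187,356),.304))
print("bend@.292",atz("top",T(237,213),.292)); print("btn@.066",atz("top",T(95,231),.066))
# foot edges at z~.01 for yaw
for p in [(82,158),(325,350),(485,117),(430,295),(350,275)]: print("foot",atz("top",T(*p),.012))
for nm,p in [("jar",(428,275)),("can",(432,187)),("tin",(346,284))]: print(nm,atz("top",p,.09 if nm!="tin" else .037))
print("blue far grip",atz("top",(285,124),.2))
E
```

```text
grip [ 0.6324 -0.192   0.1795] 0.0032809820157420275
lip [0.4858 0.1098 0.2988] 0.0012706520846504368
btn [0.5832 0.2246 0.0777] 0.0037087502406073043
grip@.2 [ 0.6298 -0.1915  0.205 ]
bail corners [ 0.6658 -0.1506  0.12  ] [ 0.5972 -0.2323  0.12  ]
basket rim ctr [ 0.6313 -0.193   0.05  ]
lip@.304 [0.4852 0.1091 0.304 ]
bend@.292 [0.5715 0.0845 0.292 ]
btn@.066 [0.5829 0.2288 0.066 ]
foot [0.6462 0.2559 0.012 ]
foot [0.4971 0.0599 0.012 ]
foot [ 0.6807 -0.0626  0.012 ]
foot [ 0.54   -0.0208  0.012 ]
foot [0.5551 0.0418 0.012 ]
jar [ 0.4775 -0.3325  0.09  ]
can [ 0.7107 -0.3511  0.09  ]
tin [ 0.4526 -0.122   0.037 ]
blue far grip [0.8464 0.0359 0.2   ]
```

send_rows(
  plan=[
    {"dp": [0, 0, -3.5], "angular": [0, 0, 0]},
    {"dp": [0, 0, -3.5], "angular": [0, 0, 0]},
    {"dp": [0, 0, -3.5], "angular": [0, 0, 0]},
    {"dp": [0, 0, -3.5], "angular": [0, 0, 0]},
    {"dp": [-2.65, -2.3, 0], "angular": [0, 0, 0]},
    {"dp": [-2.65, -2.3, 0], "angular": [0, 0, 0]},
    {"dp": [-2.65, -2.3, 0], "angular": [0, 0, 0]},
    {"dp": [-2.65, -2.3, 0], "angular": [0, 0, 0]},
    {"dp": [-2.65, -2.3, 0], "angular": [0, 0, 0]},
    {"dp": [-2.65, -2.3, 0], "angular": [0, 0, 0]},
    {"dp": [-2.65, -2.3, 0], "angular": [0, 0, 0]},
    {"dp": [-2.65, -2.3, 0], "angular": [0, 0, 0]},
    {"dp": [-2.65, -2.3, 0], "angular": [0, 0, 0]},
    {"dp": [-2.65, -2.3, 0], "angular": [0, 0, 0]},
    {"dp": [-2.65, -2.3, 0], "angular": [0, 0, 0]},
    {"dp": [-2.65, -2.3, 0], "angular": [0, 0, 0]},
    {"dp": [-2.65, -2.3, 0], "angular": [0, 0, 0]},
    {"dp": [-2.65, -2.3, 0], "angular": [0, 0, 0]},
    {"dp": [-2.65, -2.3, 0], "angular": [0, 0, 0]},
    {"dp": [-2.65, -2.3, 0], "angular": [0, 0, 0]},
  ],
)

```text
clock: 1.77
position: [0.4495, -0.051, 0.3665]
tcp_rot: [0.23, 0.973, 0.0, -0.0]
contact_force: [1.1, 0.5, 0.8]
opening: 0.0917
```

```bash
cat >> h.py <<'E'
def go(p,yaw):
    "tool shift (cm, in present tool axes) to TCP p, and turn about tool z so tool y lies at yaw deg"
    s=get_state(); T=R.from_quat(s['tcp_rot']); y=T.apply([0,1,0]); a=np.degrees(np.arctan2(y[1],y[0]))
    print("t",s['clock'],"pos",s['position'].round(4),"yaw",a.round(2),"zaxis",T.apply([0,0,1]).round(4),"F",s['contact_force'].round(2),"open",round(s['opening'],4))
    print("dp cm",(T.inv().apply(np.array(p)-s['position'])*100).round(2),"turn z",round(a-yaw,2))
E
python3 -c "
import station;print([n for n in dir(station) if n[0]!='_']);print(getattr(station,'grasp_offset',None))
from h import *
go([.632,-.192,.30],50)"
```

```text
['PlanningError', 'camera_model', 'get_state', 'grasp_offset', 'hand_in', 'snapshot']
0.0188
t 1.7667 pos [ 0.4495 -0.051   0.3665] yaw 63.41 zaxis [-4.e-04  3.e-04 -1.e+00] F [1.06 0.52 0.84] open 0.0917
dp cm [-22.63  -4.44   6.63] turn z 13.41
```

send_rows(
  plan=[
    {"dp": [-2.83, -0.55, 0.8], "angular": [0, 0, 0]},
    {"dp": [-2.83, -0.55, 0.8], "angular": [0, 0, 0]},
    {"dp": [-2.83, -0.55, 0.8], "angular": [0, 0, 0]},
    {"dp": [-2.83, -0.55, 0.8], "angular": [0, 0, 0]},
    {"dp": [-2.83, -0.55, 0.8], "angular": [0, 0, 0]},
    {"dp": [-2.83, -0.55, 0.8], "angular": [0, 0, 0]},
    {"dp": [-2.83, -0.55, 0.8], "angular": [0, 0, 0]},
    {"dp": [-2.83, -0.55, 0.8], "angular": [0, 0, 0]},
    {"dp": [0, 0, 0], "angular": [0, 0, 6.7]},
    {"dp": [0, 0, 0], "angular": [0, 0, 6.7]},
    {"dp": [0, 0, 0], "angular": [0, 0, 0]},
    {"dp": [0, 0, 0], "angular": [0, 0, 0]},
  ],
)

```text
clock: 2.77
position: [0.6321, -0.1898, 0.3022]
tcp_rot: [0.34, 0.94, 0.0, -0.0]
contact_force: [0.3, 0.8, 0.6]
opening: 0.0918
```

```bash
python3 -c "
from h import *
go([.632,-.192,.178],50)
cv2.imwrite('pics/w1.png',snapshot('wrist'))"
```

```text
t 2.7667 pos [ 0.6321 -0.1898  0.3022] yaw 50.22 zaxis [-8.e-04  5.e-04 -1.e+00] F [0.34 0.75 0.61] open 0.0918
dp cm [-0.14 -0.17 12.42] turn z 0.22
```

View pics/w1.png

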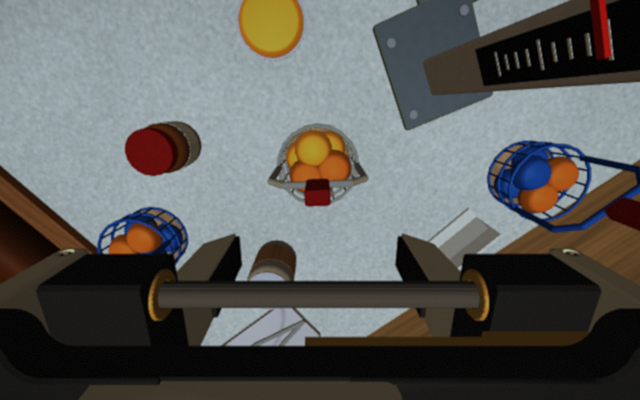

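The wrist view shows the grip's red top face centred at about (317,186), its lower end at (317,204), and the bail level across the picture from (271,181) to (367,181). So the yaw is right.

```bash
python3 -c "
from h import *
im=snapshot('wrist');h=cv2.cvtColor(im,cv2.COLOR_BGR2HSV)
m=(((h[...,0]<6)|(h[...,0]>174))&(h[...,1]>170)&(h[...,2]>50)).astype('uint8')
m[:170]=0;m[215:]=0;m[:,:290]=0;m[:,345:]=0
ys,xs=np.nonzero(m);print(xs.min(),xs.max(),ys.min(),ys.max(),xs.mean())
for v,z in ((ys.min(),.205),(ys.max(),.163)): print(atz('wrist',(xs.mean(),v),z))
print(h[186,317],h[200,317])
T=R.from_quat(get_state()['tcp_rot']);print('toolx',T.apply([1,0,0]))
"
```

```text
305 329 189 204 317.0663129973475
[ 0.62546154 -0.18510316  0.205     ]
[ 0.64742069 -0.20364861  0.163     ]
[  2 231  43] [  1 220  96]
toolx [-7.68511939e-01  6.39835404e-01 -2.37074043e-04]
```

```bash
python3 -c "
from h import *
p=atz('wrist',(317.1,196.8),.205);print(p, atz('wrist',(319,181),.155))
go([p[0],p[1],.166],50)
"
```

```text
[ 0.63111553 -0.18978497  0.205     ] [ 0.63099863 -0.18729815  0.155     ]
t 2.8667 pos [ 0.6321 -0.1897  0.303 ] yaw 50.22 zaxis [ 3.e-04 -0.e+00 -1.e+00] F [-0.03 -1.13 -0.68] open 0.0917
dp cm [ 0.07 -0.08 13.7 ] turn z 0.22
```

send_rows(
  plan=[
    {"dp": [0, 0, 2.8], "angular": [0, 0, 0]},
    {"dp": [0, 0, 2.8], "angular": [0, 0, 0]},
    {"dp": [0, 0, 2.8], "angular": [0, 0, 0]},
    {"dp": [0, 0, 2.2], "angular": [0, 0, 0]},
    {"dp": [0, 0, 1.5], "angular": [0, 0, 0]},
    {"dp": [0, 0, 1.0], "angular": [0, 0, 0]},
    {"dp": [0, 0, 0.5], "angular": [0, 0, 0]},
    {"dp": [0, 0, 0], "angular": [0, 0, 0]},
    {"dp": [0, 0, 0], "angular": [0, 0, 0]},
  ],
)

```text
clock: 3.62
position: [0.6327, -0.19, 0.1678]
tcp_rot: [0.341, 0.94, -0.0, 0.001]
contact_force: [-0.3, -0.0, 0.3]
opening: 0.0918
```

send_rows(
  plan=[
    {"dp": [0, 0, 0], "angular": [0, 0, 0]},
    {"dp": [0, 0, 0], "angular": [0, 0, 0]},
    {"dp": [0, 0, 0], "angular": [0, 0, 0]},
    {"dp": [0, 0, 0], "angular": [0, 0, 0]},
    {"dp": [0, 0, 0], "angular": [0, 0, 0]},
    {"dp": [0, 0, 0], "angular": [0, 0, 0]},
    {"dp": [0, 0, 0], "angular": [0, 0, 0]},
    {"dp": [0, 0, 0], "angular": [0, 0, 0]},
    {"dp": [0, 0, 0], "angular": [0, 0, 0]},
    {"dp": [0, 0, 0], "angular": [0, 0, 0]},
  ],
  grip=0,
  grip_force=35,
)

```text
clock: 4.45
position: [0.6322, -0.1899, 0.1667]
tcp_rot: [0.342, 0.94, 0.0, -0.0]
contact_force: [0.2, 0.0, 1.1]
opening: 0.0298
```

```bash
python3 -c "
from h import *
go([.41,0,.34],73.7)"
```

```text
t 4.45 pos [ 0.6322 -0.1899  0.1667] yaw 50.03 zaxis [-0.e+00  1.e-04 -1.e+00] F [0.19 0.02 1.05] open 0.0298
dp cm [ 29.23   0.27 -17.33] turn z -23.67
```

```bash
cat >> h.py <<'E'
def favg(n=16):
    L=[];t0=-1
    for i in range(n):
        snapshot('wrist'); s=get_state(); L.append(np.r_[s['contact_force'],s['position'],s['opening']])
    L=np.array(L); print("t",s['clock'],"F",L[:,:3].mean(0).round(3),"sd",L[:,:3].std(0).round(2),"pos",L[:,3:6].mean(0).round(4),"open",L[-1,6].round(4)); return L
E
python3 -c "
from h import *
favg(12)"
```

```text
t 5.05 F [-0.51  -0.167 -1.139] sd [0.56 0.67 1.14] pos [ 0.6321 -0.1899  0.1666] open 0.0242
```

send_rows(
  plan=[
    {"dp": [0, 0, -0.4], "angular": [0, 0, 0]},
    {"dp": [0, 0, -0.8], "angular": [0, 0, 0]},
    {"dp": [0, 0, -1.3], "angular": [0, 0, 0]},
    {"dp": [0, 0, -2], "angular": [0, 0, 0]},
    {"dp": [0, 0, -2], "angular": [0, 0, 0]},
    {"dp": [0, 0, -2], "angular": [0, 0, 0]},
    {"dp": [0, 0, -2], "angular": [0, 0, 0]},
    {"dp": [0, 0, -2], "angular": [0, 0, 0]},
    {"dp": [0, 0, -2], "angular": [0, 0, 0]},
    {"dp": [0, 0, -1.3], "angular": [0, 0, 0]},
    {"dp": [0, 0, -0.8], "angular": [0, 0, 0]},
    {"dp": [0, 0, -0.4], "angular": [0, 0, 0]},
    {"dp": [0, 0, 0], "angular": [0, 0, 0]},
    {"dp": [0, 0, 0], "angular": [0, 0, 0]},
  ],
)

```text
clock: 6.22
position: [0.632, -0.1898, 0.3358]
tcp_rot: [0.342, 0.94, 0.0, -0.001]
contact_force: [0.1, 0.1, -4.3]
opening: 0.0239
```

```bash
python3 -c "
from h import *
go([.41,0,.337],73.7);favg(4)"
```

```text
t 6.2167 pos [ 0.632  -0.1898  0.3358] yaw 50.03 zaxis [-1.3e-03  7.0e-04 -1.0e+00] F [ 0.12  0.07 -4.3 ] open 0.0239
dp cm [29.21  0.28 -0.08] turn z -23.67
t 6.4167 F [-0.234  0.469 -4.287] sd [0.79 0.45 0.15] pos [ 0.632  -0.1898  0.3355] open 0.0239
```

send_rows(
  plan=[
    {"dp": [1, 0, -0.1], "angular": [0, 0, 0]},
    {"dp": [2, 0, 0], "angular": [0, 0, 0]},
    {"dp": [2.6, 0, 0], "angular": [0, 0, 0]},
    {"dp": [2.6, 0, 0], "angular": [0, 0, 0]},
    {"dp": [2.6, 0, 0], "angular": [0, 0, 0]},
    {"dp": [2.6, 0, 0], "angular": [0, 0, 0]},
    {"dp": [2.6, 0, 0], "angular": [0, 0, 0]},
    {"dp": [2.6, 0, 0], "angular": [0, 0, 0]},
    {"dp": [2.6, 0, 0], "angular": [0, 0, 0]},
    {"dp": [2.6, 0, 0], "angular": [0, 0, 0]},
    {"dp": [2.2, 0, 0], "angular": [0, 0, 0]},
    {"dp": [1.6, 0, 0], "angular": [0, 0, 0]},
    {"dp": [1, 0, 0], "angular": [0, 0, 0]},
    {"dp": [0.6, 0, 0], "angular": [0, 0, -2.7]},
    {"dp": [0, 0, 0], "angular": [0, 0, -5]},
    {"dp": [0, 0, 0], "angular": [0, 0, -5]},
    {"dp": [0, 0, 0], "angular": [0, 0, -5]},
    {"dp": [0, 0, 0], "angular": [0, 0, -4]},
    {"dp": [0, 0, 0], "angular": [0, 0, -2]},
    {"dp": [0, 0, 0], "angular": [0, 0, 0]},
  ],
)

```text
clock: 8.08
position: [0.4086, -0.0025, 0.3376]
tcp_rot: [0.141, 0.99, -0.0, 0.0]
contact_force: [0.4, -0.3, -3.9]
opening: 0.0238
```

```bash
python3 -c "
from h import *
go([.434,.124,.337],73.7)"
```

```text
t 8.0833 pos [ 0.4086 -0.0025  0.3376] yaw 73.78 zaxis [ 1.e-04 -1.e-04 -1.e+00] F [ 0.41 -0.25 -3.93] open 0.0238
dp cm [ 1.1  12.85  0.06] turn z 0.08
```

send_rows(
  plan=[
    {"dp": [0.1, 0.8, 0], "angular": [0, 0, 0]},
    {"dp": [0.1, 1.5, 0], "angular": [0, 0, 0]},
    {"dp": [0.1, 2, 0], "angular": [0, 0, 0]},
    {"dp": [0.2, 2, 0], "angular": [0, 0, 0]},
    {"dp": [0.2, 2, 0], "angular": [0, 0, 0]},
    {"dp": [0.2, 2, 0], "angular": [0, 0, 0]},
    {"dp": [0.1, 1.5, 0], "angular": [0, 0, 0]},
    {"dp": [0.1, 0.75, 0], "angular": [0, 0, 0]},
    {"dp": [0, 0.3, 0], "angular": [0, 0, 0]},
    {"dp": [0, 0, 0], "angular": [0, 0, 0]},
    {"dp": [0, 0, 0], "angular": [0, 0, 0]},
    {"dp": [0, 0, 0], "angular": [0, 0, 0]},
  ],
)

```text
clock: 9.08
position: [0.4338, 0.1235, 0.3377]
tcp_rot: [0.142, 0.99, -0.0, 0.0]
contact_force: [0.4, -0.2, -3.2]
opening: 0.0241
```

```bash
python3 -c "
from h import *
go([.5146,.1015,.337],73.7)
a=snapshot('top')[190:290,180:320];b=snapshot('side')[130:280,180:330]
a=cv2.resize(a,(700,500),interpolation=2);b=cv2.resize(b,(600,600),interpolation=2)
cv2.imwrite('pics/t2.png',a);cv2.imwrite('pics/s2.png',b)
cv2.imwrite('pics/w2.png',snapshot('wrist'))
"
```

```text
t 9.0833 pos [0.4338 0.1235 0.3377] yaw 73.66 zaxis [ 0.e+00 -3.e-04 -1.e+00] F [ 0.42 -0.23 -3.22] open 0.0241
dp cm [-8.37  0.16  0.08] turn z -0.04
```

View pics/s2.png

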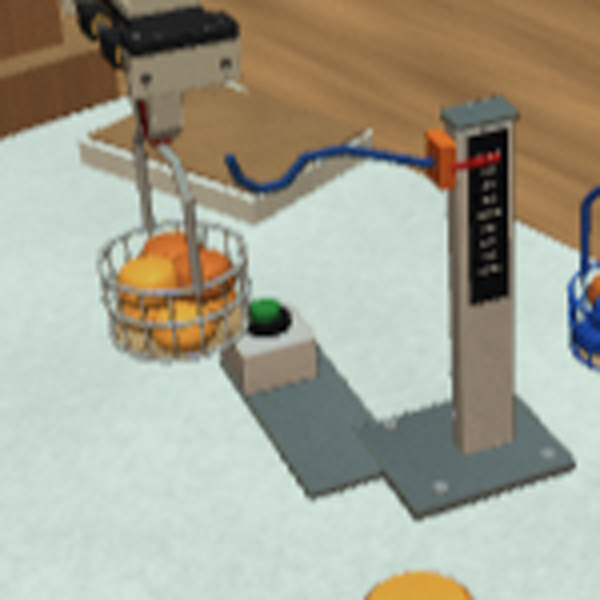

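The side crop shows the basket upright, with the bar at about (163,140), just beyond the lip at (231,158). The hook line points at the bail's opening. Advancing over the hook.

send_rows(
  plan=[
    {"dp": [-0.4, 0, 0], "angular": [0, 0, 0]},
    {"dp": [-0.8, 0, 0], "angular": [0, 0, 0]},
    {"dp": [-0.8, 0, 0], "angular": [0, 0, 0]},
    {"dp": [-0.8, 0, 0], "angular": [0, 0, 0]},
    {"dp": [-0.8, 0, 0], "angular": [0, 0, 0]},
    {"dp": [-0.8, 0, 0], "angular": [0, 0, 0]},
    {"dp": [-0.8, 0.1, 0], "angular": [0, 0, 0]},
    {"dp": [-0.8, 0.1, 0], "angular": [0, 0, 0]},
    {"dp": [-0.8, 0, 0], "angular": [0, 0, 0]},
    {"dp": [-0.8, 0, 0], "angular": [0, 0, 0]},
    {"dp": [-0.5, 0, 0], "angular": [0, 0, 0]},
    {"dp": [-0.3, 0, 0], "angular": [0, 0, 0]},
    {"dp": [0, 0, 0], "angular": [0, 0, 0]},
    {"dp": [0, 0, 0], "angular": [0, 0, 0]},
    {"dp": [0, 0, 0], "angular": [0, 0, 0]},
  ],
)

```text
clock: 10.48
position: [0.5148, 0.1027, 0.3378]
tcp_rot: [0.141, 0.99, 0.0, -0.0]
contact_force: [-1.0, 0.5, -4.2]
opening: 0.0235
```

```bash
python3 -c "
from h import *
go([.5146,.1015,.29],73.7)
a=snapshot('side')[135:265,195:325];cv2.imwrite('pics/s3.png',cv2.resize(a,(600,600),interpolation=2))
favg(14)
"
```

```text
t 10.4833 pos [0.5148 0.1027 0.3378] yaw 73.74 zaxis [-1.e-04  2.e-04 -1.e+00] F [-0.95  0.53 -4.21] open 0.0235
dp cm [-0.01 -0.12  4.78] turn z 0.04
t 11.2333 F [-0.111  0.005 -3.861] sd [0.45 0.58 0.56] pos [0.515  0.1026 0.3378] open 0.0238
```

View pics/s3.png

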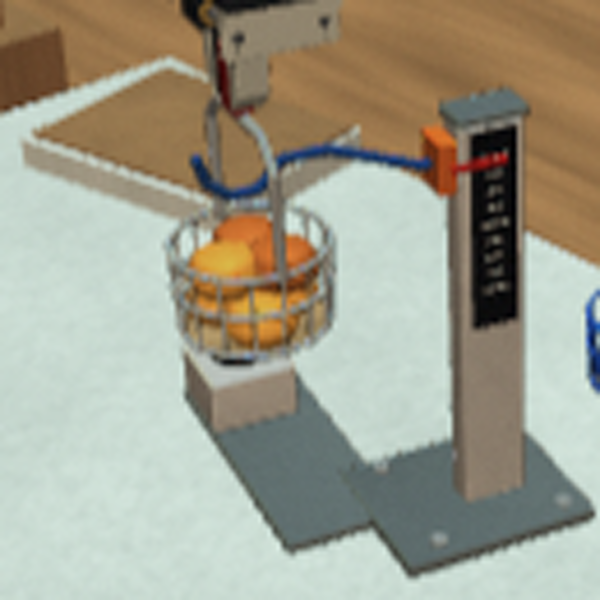

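The side crop shows the hook passing through the bail under the bar, lip outside at (195,160), hollow below the bar. The weight reads about 3.9 N, so I expect a dip of about 35 mm. Lowering next.

send_rows(
  plan=[
    {"dp": [0, -0.05, 0.2], "angular": [0, 0, 0]},
    {"dp": [0, -0.05, 0.4], "angular": [0, 0, 0]},
    {"dp": [0, 0, 0.4], "angular": [0, 0, 0]},
    {"dp": [0, 0, 0.4], "angular": [0, 0, 0]},
    {"dp": [0, 0, 0.4], "angular": [0, 0, 0]},
    {"dp": [0, 0, 0.4], "angular": [0, 0, 0]},
    {"dp": [0, 0, 0.4], "angular": [0, 0, 0]},
    {"dp": [0, 0, 0.3], "angular": [0, 0, 0]},
    {"dp": [0, 0, 0.2], "angular": [0, 0, 0]},
    {"dp": [0, 0, 0.2], "angular": [0, 0, 0]},
    {"dp": [0, 0, 0.15], "angular": [0, 0, 0]},
    {"dp": [0, 0, 0.15], "angular": [0, 0, 0]},
    {"dp": [0, 0, 0.15], "angular": [0, 0, 0]},
    {"dp": [0, 0, 0.15], "angular": [0, 0, 0]},
    {"dp": [0, 0, 0.15], "angular": [0, 0, 0]},
    {"dp": [0, 0, 0.15], "angular": [0, 0, 0]},
    {"dp": [0, 0, 0.15], "angular": [0, 0, 0]},
    {"dp": [0, 0, 0.15], "angular": [0, 0, 0]},
    {"dp": [0, 0, 0.15], "angular": [0, 0, 0]},
    {"dp": [0, 0, 0.15], "angular": [0, 0, 0]},
  ],
)

```text
clock: 12.9
position: [0.5148, 0.1016, 0.2896]
tcp_rot: [0.142, 0.99, 0.0, 0.0]
contact_force: [0.5, -0.5, -3.9]
opening: 0.0239
```

```bash
python3 -c "
from h import *
favg(14)
"
```

```text
t 13.6 F [ 0.017 -0.022 -4.035] sd [0.52 0.51 0.4 ] pos [0.5148 0.1016 0.2897] open 0.0239
```

send_rows(
  plan=[
    {"dp": [0, 0, 0.1], "angular": [0, 0, 0]},
    {"dp": [0, 0, 0.15], "angular": [0, 0, 0]},
    {"dp": [0, 0, 0.15], "angular": [0, 0, 0]},
    {"dp": [0, 0, 0.15], "angular": [0, 0, 0]},
    {"dp": [0, 0, 0.15], "angular": [0, 0, 0]},
    {"dp": [0, 0, 0.15], "angular": [0, 0, 0]},
    {"dp": [0, 0, 0.15], "angular": [0, 0, 0]},
    {"dp": [0, 0, 0.15], "angular": [0, 0, 0]},
    {"dp": [0, 0, 0.15], "angular": [0, 0, 0]},
    {"dp": [0, 0, 0.15], "angular": [0, 0, 0]},
    {"dp": [0, 0, 0.15], "angular": [0, 0, 0]},
    {"dp": [0, 0, 0.15], "angular": [0, 0, 0]},
    {"dp": [0, 0, 0.15], "angular": [0, 0, 0]},
    {"dp": [0, 0, 0.1], "angular": [0, 0, 0]},
  ],
)

```text
clock: 14.77
position: [0.5149, 0.1016, 0.2696]
tcp_rot: [0.142, 0.99, 0.0, 0.0]
contact_force: [0.2, -0.6, -1.6]
opening: 0.024
```

```bash
python3 -c "
from h import *
favg(16)
"
```

```text
t 15.5667 F [ 0.279  0.053 -2.009] sd [0.55 0.58 0.55] pos [0.5149 0.1016 0.2698] open 0.0237
```

send_rows(
  plan=[
    {"dp": [0, 0, 0.1], "angular": [0, 0, 0]},
    {"dp": [0, 0, 0.15], "angular": [0, 0, 0]},
    {"dp": [0, 0, 0.15], "angular": [0, 0, 0]},
    {"dp": [0, 0, 0.15], "angular": [0, 0, 0]},
    {"dp": [0, 0, 0.15], "angular": [0, 0, 0]},
    {"dp": [0, 0, 0.15], "angular": [0, 0, 0]},
    {"dp": [0, 0, 0.15], "angular": [0, 0, 0]},
    {"dp": [0, 0, 0.15], "angular": [0, 0, 0]},
    {"dp": [0, 0, 0.15], "angular": [0, 0, 0]},
    {"dp": [0, 0, 0.15], "angular": [0, 0, 0]},
    {"dp": [0, 0, 0.15], "angular": [0, 0, 0]},
    {"dp": [0, 0, 0.1], "angular": [0, 0, 0]},
    {"dp": [0, 0, 0.1], "angular": [0, 0, 0]},
  ],
)

```text
clock: 16.65
position: [0.5149, 0.1016, 0.2517]
tcp_rot: [0.142, 0.99, 0.0, 0.0]
contact_force: [0.3, -0.4, -0.4]
opening: 0.0241
```

```bash
python3 -c "
from h import *
favg(30)
"
```

```text
t 18.15 F [0.494 0.068 0.103] sd [0.61 0.53 0.48] pos [0.5149 0.1016 0.2517] open 0.0242
```

Vertical load on the tool is about 0 (0.10 ± 0.09 N), and the dip of about 36 mm matches 3.95 N at 110 N/m. Releasing.

send_rows(
  plan=[
    {"dp": [0, 0, 0], "angular": [0, 0, 0]},
    {"dp": [0, 0, 0], "angular": [0, 0, 0]},
    {"dp": [0, 0, 0], "angular": [0, 0, 0]},
    {"dp": [0, 0, 0], "angular": [0, 0, 0]},
    {"dp": [0, 0, 0], "angular": [0, 0, 0]},
    {"dp": [0, 0, 0], "angular": [0, 0, 0]},
    {"dp": [0, 0, 0], "angular": [0, 0, 0]},
    {"dp": [0, 0, 0], "angular": [0, 0, 0]},
    {"dp": [0, 0, 0], "angular": [0, 0, 0]},
    {"dp": [0, 0, 0], "angular": [0, 0, 0]},
    {"dp": [0, 0, 0], "angular": [0, 0, 0]},
    {"dp": [0, 0, 0], "angular": [0, 0, 0]},
    {"dp": [0, 0, 0], "angular": [0, 0, 0]},
    {"dp": [0, 0, 0], "angular": [0, 0, 0]},
    {"dp": [0, 0, 0], "angular": [0, 0, 0]},
    {"dp": [0, 0, 0], "angular": [0, 0, 0]},
  ],
  grip=7,
)

```text
clock: 19.48
position: [0.5148, 0.1016, 0.2517]
tcp_rot: [0.142, 0.99, 0.0, 0.0]
contact_force: [0.2, -0.7, 0.2]
opening: 0.07
```

```bash
python3 -c "
from h import *
go([.5146,.1015,.40],73.7)
a=snapshot('side')[135:285,195:345];cv2.imwrite('pics/s4.png',cv2.resize(a,(600,600),interpolation=2))
b=snapshot('wrist');cv2.imwrite('pics/w4.png',b)
"
```

```text
t 19.4833 pos [0.5148 0.1016 0.2517] yaw 73.73 zaxis [ 1.e-04  1.e-04 -1.e+00] F [ 0.22 -0.66  0.21] open 0.07
dp cm [ 2.000e-02 -1.000e-02 -1.483e+01] turn z 0.03
```

View pics/s4.png

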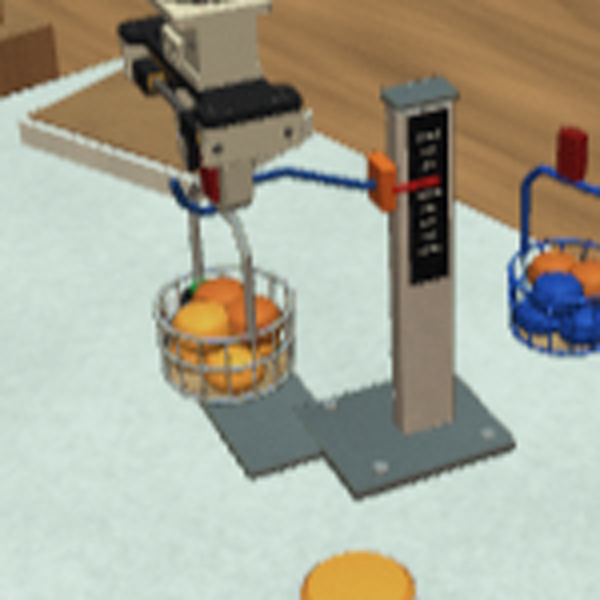

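View pics/w4.png

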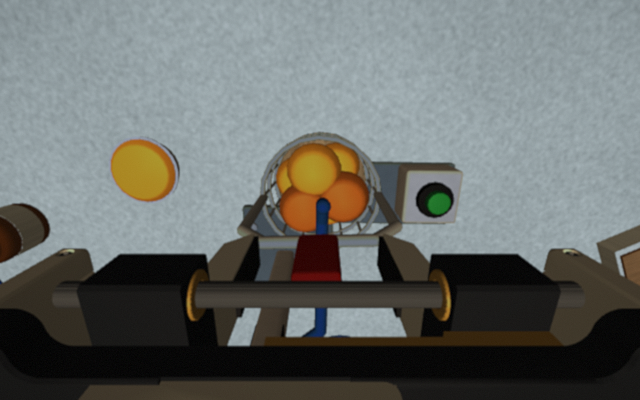

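The basket hangs upright with the grip free between the open fingers (side crop: bar on hook near (200,205); wrist: lip at (322,207) above the bar, button at (440,202)). Next I go straight up, shut the fingers, and turn 90° so the gripper body clears the basket over the button.

send_rows(
  plan=[
    {"dp": [0, 0, -0.5], "angular": [0, 0, 0]},
    {"dp": [0, 0, -1], "angular": [0, 0, 0]},
    {"dp": [0, 0, -1.5], "angular": [0, 0, 0]},
    {"dp": [0, 0, -2], "angular": [0, 0, 0]},
    {"dp": [0, 0, -2.5], "angular": [0, 0, 0]},
    {"dp": [0, 0, -2.5], "angular": [0, 0, 0]},
    {"dp": [0, 0, -2.5], "angular": [0, 0, 0]},
    {"dp": [0, 0, -2], "angular": [0, 0, 0]},
    {"dp": [0, 0, -0.5], "angular": [0, 0, 0]},
  ],
)

```text
clock: 20.33
position: [0.5155, 0.1016, 0.4063]
tcp_rot: [0.141, 0.99, 0.001, 0.004]
contact_force: [0.5, -0.8, 0.4]
opening: 0.0699
```

send_rows(
  plan=[
    {"dp": [0, 0, 0], "angular": [0, 0, 6]},
    {"dp": [0, 0, 0], "angular": [0, 0, 6]},
    {"dp": [0, 0, 0], "angular": [0, 0, 6]},
    {"dp": [0, 0, 0], "angular": [0, 0, 6]},
    {"dp": [0, 0, 0], "angular": [0, 0, 6]},
    {"dp": [0, 0, 0], "angular": [0, 0, 6]},
    {"dp": [0, 0, 0], "angular": [0, 0, 6]},
    {"dp": [0, 0, 0], "angular": [0, 0, 6]},
    {"dp": [0, 0, 0], "angular": [0, 0, 6]},
    {"dp": [0, 0, 0], "angular": [0, 0, 6]},
    {"dp": [0, 0, 0], "angular": [0, 0, 6]},
    {"dp": [0, 0, 0], "angular": [0, 0, 6]},
    {"dp": [0, 0, 0], "angular": [0, 0, 6]},
    {"dp": [0, 0, 0], "angular": [0, 0, 6]},
    {"dp": [0, 0, 0], "angular": [0, 0, 6]},
  ],
  grip=0,
)

```text
clock: 21.58
position: [0.5146, 0.1016, 0.4013]
tcp_rot: [0.802, 0.598, -0.0, -0.0]
contact_force: [-0.4, 0.3, -0.1]
opening: 0.0003
```

```bash
python3 -c "
from h import *
go([.583,.2275,.30],-16.3)"
```

```text
t 21.5833 pos [0.5146 0.1016 0.4013] yaw -16.57 zaxis [-8.e-04  0.e+00 -1.e+00] F [-0.41  0.28 -0.08] open 0.0003
dp cm [14.02  2.97 10.12] turn z -0.27
```

Move over the button, then descend to z ≈ 0.15 and measure it with the wrist camera.

send_rows(
  plan=[
    {"dp": [1.4, 0.3, 0], "angular": [0, 0, 0]},
    {"dp": [2.2, 0.5, 0], "angular": [0, 0, 0]},
    {"dp": [2.6, 0.5, 0], "angular": [0, 0, 0]},
    {"dp": [2.6, 0.5, 0], "angular": [0, 0, 0]},
    {"dp": [2.6, 0.5, 0], "angular": [0, 0, 0]},
    {"dp": [1.8, 0.4, 0], "angular": [0, 0, 0]},
    {"dp": [0.8, 0.3, 0], "angular": [0, 0, 0]},
    {"dp": [0, 0, 2], "angular": [0, 0, 0]},
    {"dp": [0, 0, 3], "angular": [0, 0, 0]},
    {"dp": [0, 0, 3], "angular": [0, 0, 0]},
    {"dp": [0, 0, 3], "angular": [0, 0, 0]},
    {"dp": [0, 0, 3], "angular": [0, 0, 0]},
    {"dp": [0, 0, 3], "angular": [0, 0, 0]},
    {"dp": [0, 0, 3], "angular": [0, 0, 0]},
    {"dp": [0, 0, 2.5], "angular": [0, 0, 0]},
    {"dp": [0, 0, 1.5], "angular": [0, 0, 0]},
    {"dp": [0, 0, 0.5], "angular": [0, 0, 0]},
    {"dp": [0, 0, 0], "angular": [0, 0, 0]},
    {"dp": [0, 0, 0], "angular": [0, 0, 0]},
  ],
)

```text
clock: 23.17
position: [0.5832, 0.2277, 0.1574]
tcp_rot: [0.8, 0.6, 0.0, 0.0]
contact_force: [0.3, 0.2, -0.0]
opening: 0.0006
```

```bash
python3 -c "
from h import *
im=snapshot('wrist');cv2.imwrite('pics/w5.png',im);h=cv2.cvtColor(im,cv2.COLOR_BGR2HSV)
m=((h[...,0]>45)&(h[...,0]<75)&(h[...,1]>150)&(h[...,2]>60)).astype('uint8')
n,l,st,c=cv2.connectedComponentsWithStats(m)
for i in range(1,n):
    if st[i,4]>60: print(st[i],c[i],atz('wrist',c[i],.07),atz('wrist',c[i],.08))
s=snapshot('side');cv2.imwrite('pics/s5.png',cv2.resize(s[135:285,195:345],(600,600),interpolation=2))
go([.583,.2275,.09],-16.3); print(get_state()['joints'].round(2))"
```

```text
[303 190  31  30 731] [317.80984952 204.31326949] [0.58395986 0.22555584 0.07      ] [0.58491945 0.22887146 0.08      ]
t 23.2667 pos [0.5837 0.2278 0.1583] yaw -16.28 zaxis [ 2.7e-03  8.0e-04 -1.0e+00] F [ 0.13 -0.68  0.68] open 0.0003
dp cm [-0.05 -0.07  6.83] turn z 0.02
[0.25 0.58 1.33 0.   1.23 0.53]
```

View pics/s5.png

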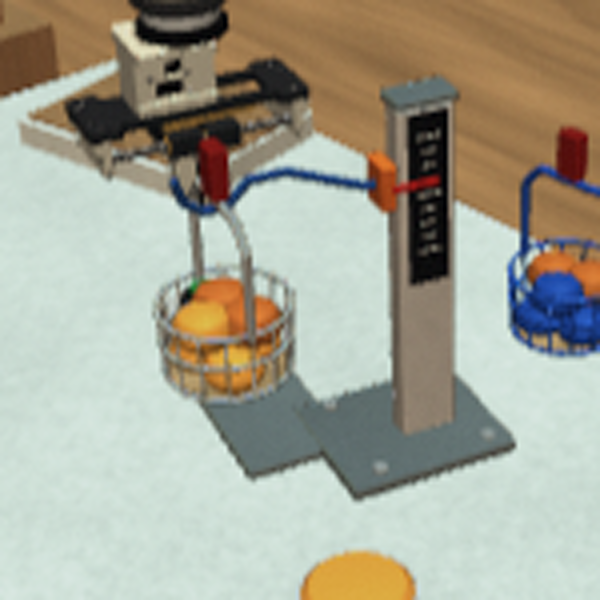

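The basket hangs still and upright, unchanged since release, and the button is under the fingers within 2 mm. Descending in force-checked steps.

send_rows(
  plan=[
    {"dp": [0, 0, 1.5], "angular": [0, 0, 0]},
    {"dp": [0, 0, 2], "angular": [0, 0, 0]},
    {"dp": [0, 0, 1.5], "angular": [0, 0, 0]},
    {"dp": [0, 0, 1], "angular": [0, 0, 0]},
    {"dp": [0, 0, 0.5], "angular": [0, 0, 0]},
    {"dp": [0, 0, 0.5], "angular": [0, 0, 0]},
    {"dp": [0, 0, 0.3], "angular": [0, 0, 0]},
    {"dp": [0, 0, 0.1], "angular": [0, 0, 0]},
    {"dp": [0, 0, 0], "angular": [0, 0, 0]},
    {"dp": [0, 0, 0], "angular": [0, 0, 0]},
  ],
)

```text
clock: 24.1
position: [0.5832, 0.2277, 0.0834]
tcp_rot: [0.8, 0.6, 0.001, 0.0]
contact_force: [-0.3, -0.4, 0.1]
opening: 0.0004
```

send_rows(
  plan=[
    {"dp": [0, 0, 0.2], "angular": [0, 0, 0]},
    {"dp": [0, 0, 0.2], "angular": [0, 0, 0]},
    {"dp": [0, 0, 0], "angular": [0, 0, 0]},
  ],
)

```text
clock: 24.35
position: [0.5832, 0.2277, 0.0788]
tcp_rot: [0.8, 0.6, 0.0, 0.0]
contact_force: [1.3, 0.4, 2.1]
opening: 0.0007
```

send_rows(
  plan=[
    {"dp": [0, 0, 0.2], "angular": [0, 0, 0]},
    {"dp": [0, 0, 0.2], "angular": [0, 0, 0]},
    {"dp": [0, 0, 0], "angular": [0, 0, 0]},
  ],
)

```text
clock: 24.6
position: [0.5832, 0.2277, 0.0748]
tcp_rot: [0.8, 0.6, 0.0, 0.0]
contact_force: [0.3, 0.9, 3.9]
opening: 0.0006
```

send_rows(
  plan=[
    {"dp": [0, 0, 0.1], "angular": [0, 0, 0]},
    {"dp": [0, 0, 0], "angular": [0, 0, 0]},
    {"dp": [0, 0, 0], "angular": [0, 0, 0]},
  ],
)

```text
clock: 24.85
position: [0.5832, 0.2277, 0.0743]
tcp_rot: [0.8, 0.6, 0.001, 0.0]
contact_force: [0.8, 0.4, 5.2]
opening: 0.0003
```

send_rows(
  plan=[
    {"dp": [0, 0, 0.1], "angular": [0, 0, 0]},
    {"dp": [0, 0, 0], "angular": [0, 0, 0]},
    {"dp": [0, 0, 0], "angular": [0, 0, 0]},
  ],
)

```text
clock: 25.1
position: [0.5833, 0.2277, 0.0742]
tcp_rot: [0.8, 0.6, 0.001, 0.0]
contact_force: [-1.8, -0.0, 9.6]
opening: 0.0004
```

Force is rising steeply with no further travel, so the button is bottomed (about 6 mm travel from 0.080). Backing straight up and away.

send_rows(
  plan=[
    {"dp": [0, 0, -1], "angular": [0, 0, 0]},
    {"dp": [0, 0, -2], "angular": [0, 0, 0]},
    {"dp": [0, 0, -3], "angular": [0, 0, 0]},
    {"dp": [0, 0, -3], "angular": [0, 0, 0]},
    {"dp": [0, 0, -3], "angular": [0, 0, 0]},
    {"dp": [0, 0, -3], "angular": [0, 0, 0]},
    {"dp": [0, 0, -3], "angular": [0, 0, 0]},
    {"dp": [0, 0, -3], "angular": [0, 0, 0]},
    {"dp": [0, 0, -3], "angular": [0, 0, 0]},
    {"dp": [0, 0, -2], "angular": [0, 0, 0]},
    {"dp": [0, 0, -1], "angular": [0, 0, 0]},
    {"dp": [0, 0, 0], "angular": [0, 0, 0]},
    {"dp": [0, 0, 0], "angular": [0, 0, 0]},
    {"dp": [0, 0, 0], "angular": [0, 0, 0]},
    {"dp": [0, 0, 0], "angular": [0, 0, 0]},
    {"dp": [0, 0, 0], "angular": [0, 0, 0]},
  ],
)

```text
clock: 26.43
position: [0.5825, 0.2274, 0.3414]
tcp_rot: [0.8, 0.6, -0.001, -0.0]
contact_force: [0.5, -0.8, 0.0]
opening: 0.0002
```

```bash
python3 -c "
from h import *
L=favg(3); s=snapshot('side'); r=s[135:285,195:345]; cv2.imwrite('pics/s6.png',cv2.resize(r,(600,600),interpolation=2))"
```

```text
t 26.5833 F [-0.013  0.235  0.181] sd [0.28 0.14 0.1 ] pos [0.5827 0.2275 0.3419] open 0.0005
```

View pics/s6.png

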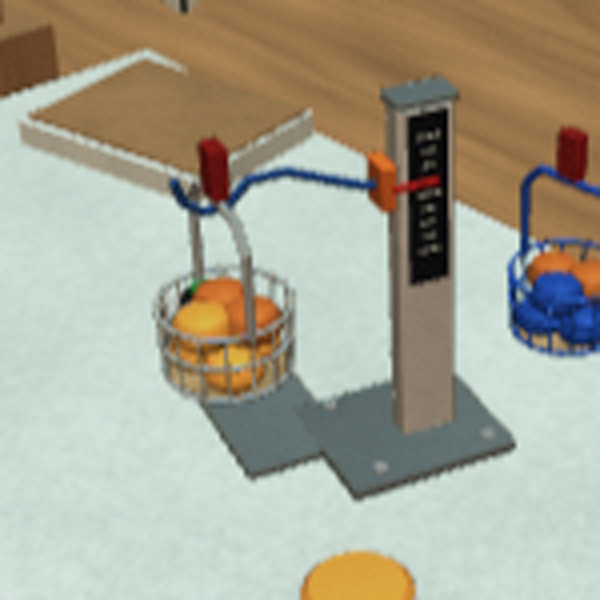

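The basket hangs still and upright on the hook, the button is out and the robot is clear of everything.

```bash
python3 -c "
from station import *
print(hand_in())"
```

```text
the job is handed in; nothing more can be done
None
```

The steel basket is hanging on the scale's hook, the record button has been pressed once, and the job is handed in at about 27 s; no verdict is reported.

- **Hanging:** I gripped the basket by its red grip and brought it in over the hook's lip. I lowered it at no more than about 18 mm/s while it rested on the hook. The basket weighed about 3.95 N. Before I let go, the arm carried 0.10 ± 0.09 N vertically, at a dip of about 36 mm, which matches the spring rate. About 0.5 N of sideways force was left, and I accepted it.
- **Button:** I pressed it about 6 mm down to its stop. The force rose to 9.6 N with no further travel, against the 4 N needed to press it home.
- **Last checks:** The side picture shows the basket upright on the hook and unchanged since release. The arm is well clear and reads about 0.2 N, which is sensor noise.
- **Not measured directly:** I did not measure the hook's speed or the button's return. In the last picture the button is mostly hidden behind the basket, so its return is inferred from the arm having lifted off it. I also took no closing picture of the jar, tin and can. The arm's path kept clear of them, and no unexpected contact force showed up.

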